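# Lock the levelling screw of a Morse key's base plate

## Task

The steel base plate under the Morse key has two levelling screws at its front corners, each with a bar-shaped jam nut. One screw has just been set but its nut is still loose: it is the nut whose bar stands askew to the plate. Turn that nut clockwise, seen from above, until it is tight, its bar then parallel to the plate's long edge like the other nut's, without letting the screw turn along, and let go.

Things in the scene. Friction and masses are not known exactly. Their poses are not given: they have to be found in the camera images.
- jam_nut_bar (a point): Centre of the bar of the LOOSE jam nut: steel, 64 mm long, 18 wide, 24 high, flat upright sides, on a collar 28 mm across, turning on the upright screw through its middle. Point on the screw's axis, half-way up the bar, 27 mm above the plate's top, 57 mm above the table. y along the bar, x across its 18 mm width (the way to grip), z up. It does not rise as it turns. 45 mm around the bar is free.
- jam_nut (a joint): Angle of the loose nut, rad: 0 = jammed tight against the plate (firm end stop), bar parallel to the plate's long edge; positive = backed off, counter-clockwise from above. Starts at 0.7 to 1.25; turning clockwise lowers it. Steady friction of about 0.1 N m; it stays where it is left.
- set_screw (a joint): Angle, rad, of the levelling screw through the loose nut, 0 as set. Steel, 10 mm diameter, slotted top 24 mm above the top of the bar (63 mm above the plate). Its own thread holds it (about 0.15 N m), independent of the nut, unless it is itself gripped or pushed round; fingers gripping the 18 mm bar clear it by 4 mm a side.
- plate: Dark steel base plate, fixed, 160 mm (x) by 320 mm (y, the long edge), top face 30 mm above the table; origin at table height under its centre. A Morse key stands in its middle, up to 47 mm above the plate. Screws at x = -45 mm, y = +125 and -125 mm in its frame; either may be the loose one. The other nut is alike, already tight and immovable, its bar along y.
There are look-alikes about, which are no part of the job. What is shaped like the part that bears jam_nut_bar but orange is not meant.

How it is judged:
By the outcome, as a careful person would: the job done as asked, in the order asked, and still so for the second after the job is handed in, with the robot touching nothing.
It also fails if it takes over 29 s, if anything falls off the work surface, if the arm or the gripper's body presses on something with over 40 N, if the wrist force passes 120 N, or if a joint passes its speed limit or range.

## Robot

A 7-joint arm with a two-finger parallel gripper is mounted at the origin on the work surface. World frame = base frame: x ahead of the robot, y to its left, z up, the work surface at z = 0. Lengths are in m, angles in rad, forces in N, time in s.
With the tool pointing down it reaches from about 0.35 to 0.9 m from the base axis. Payload 8.1 kg.
Tool frame: the origin (TCP) lies on the centre line of the jaws, within the pads' length; the fingertips stand arm.tips_ahead ahead of it and the grasp point (between the pads) lies 8 mm behind it (arm.tips_ahead is the distance from the TCP to the fingertips, in m); z points along the fingers, y is the direction in which the jaws open and shut (so a half turn about z gives the same grasp; the last joint's range is limited). The gripper opens to 92 mm and grips with 3 to 60 N. Pads are 19 mm wide; open, the fingers measure 130 mm over their backs; the gripper's body (75 mm by 190 mm) begins 47 mm behind the grasp point.
Start: joints at [1.01, 0.434, 0.025, 1.573, -0.012, 1.134, -0.075], TCP at [0.276, -0.561, 0.238] pointing down, gripper open.
Joint ranges: [-2.62, 2.62], [-0.44, 2.09], [-1.27, 1.32], [0.08, 2.57], [-1.32, 4.46], [0.12, 2], [-2.74, 2.74]. Speed limits (rad/s): [2.22, 2.22, 3.01, 3.01, 3.14, 3.14, 3.14].

## Interface

Orientations are given as a rotation vector (axis times angle).
In Python, from cell import arm gives the robot as it stands. The module is installed in compiled form; this text tells all that it offers.
- The arm moves only by the tool jog_arm, never from a script. Its argument "moves" is a list of rows, each an object with "twist": the turn, a rotation vector about the tool's x, y, z in units of 10 degrees (1.0 is 10 degrees), a list of three; "xyz": the shift along the tool's x, y, z in units of 60 mm (1.0 is 60 mm), a list of three; "grip": the closure, from -1 (fully open) to 1 (shut). A call has 1 to 5 rows; each row is the pose to reach, as a shift and turn from the pose commanded when the call began, along the tool's axes at that moment; what a row does not reach only later rows make up. A row lasts 1/8 s, in which the tool goes at most 62.5 mm and 10.7 degrees, less where a joint would pass 70% of its speed; a pose out of reach is approached as far as the arm can. A call with a gripper value outside its range is refused whole. The fingers move at their own pace and stop on an object; "force" is the grip in N (left out, the last holds). Time passes only in rows, so rows that repeat a pose let the fingers close. It gives the time, the measured TCP pose, the force and the opening at its end, in the units of the state.
- arm.observe(): the state, without advancing time (a new reading comes with each control period).
- arm.get_image(name): name is "scene" or "top" or "wrist"; returns the picture (420x560x3 uint8, blue, green, red); there is no depth.
- arm.camera_params(name): a dict with "mtx" (3x3 intrinsics, pixels), "k1" (the pictures are not rectified: a ray, as slopes to the right and down, at radius r is drawn at 1 + k1 r^2 times it, then the intrinsics apply), "T" (4x4, takes a point from camera to world coordinates); the wrist camera has in their place "T_tool_cam" (4x4, takes a point from camera to tool coordinates, whose origin is the TCP and whose axes are the flange's). Camera axes: x right, y down, z forward; pixel columns grow to the right and rows downward; lengths in m; the calibration is good to about 2 mm. A picture is of the moment at which its call begins: read the wrist's pose just before it. camera_params takes no time and is no camera call.
- arm.sign_off(): hands the job in, once; it reports no verdict.
The state is a dict: "clock": time; "joints": joint angles; "dq": joint speeds; "joint_efforts": joint torques, N m; "position": TCP position; "ee_rot": TCP orientation; "force": force on the tool from outside, world axes, zero at the start; "ft_torque": the same for the moment, N m; "width": opening from 0.0 (shut) to 1.0 (fully open).
Only numpy, scipy, OpenCV 4.12 (cv2) and the standard library are available. Lean on these libraries where they do the work, as an engineer would, in place of code of your own. Each camera call takes 0.05 s, during which the arm holds its last target. There are 200 camera calls.

## Working session

There is one attempt and no reset: what is moved stays moved. The work goes in short steps, Python scripts to look and compute and a tool call to move; the robot and the scene stay as the last step left them, time stands still between calls to the robot, and variables do not carry over. Pictures are saved under pics/ and viewed, about 8 in all and at most 12, crops included, and the job is handed in when it is done.

Besides the shell and the picture viewer there is one more tool, called as name([rows], argument=value, ...), one row to a line, values as JSON. jog_arm: Moves the arm, as the interface text tells. Its arguments: {"type":"object","properties":{"moves":{"type":"array","items":{"type":"object","properties":{"twist":{"type":"array","items":{"type":"number"}},"xyz":{"type":"array","items":{"type":"number"}},"grip":{"type":"number"}}}},"force":{"type":"number"}},"required":["moves"]}

```bash
mkdir -p pics
python3 - <<'E'
from cell import arm
import cv2
o=arm.observe();print(o, arm.tips_ahead)
for n in("top","scene"):
    cv2.imwrite(f"pics/{n}1.png",arm.get_image(n)); print(n,arm.camera_params(n))
print(arm.camera_params("wrist"))
E
```

```text
{'clock': 0.0, 'joints': array([ 1.01042121,  0.43518611,  0.02497664,  1.57408636, -0.01157453,
        1.13397788, -0.07513568]), 'dq': array([-4.39100302e-04,  1.39800055e-04, -7.33706073e-05,  8.68675998e-04,
       -1.18660518e-03,  8.88073211e-04, -1.08454688e-03]), 'joint_efforts': array([-1.30290409e-03, -6.67841506e+01,  9.84525606e-01, -3.14464831e+01,
       -6.05390710e-02,  4.27536992e-02,  2.33975970e-04]), 'position': array([ 0.27595008, -0.56024652,  0.23697206]), 'ee_rot': array([-3.05830147e+00, -7.12335381e-01,  7.83413817e-04]), 'force': array([0.69631285, 0.65967476, 0.3277963 ]), 'ft_torque': array([ 0.01124236, -0.01540828,  0.00187138]), 'width': 1.0000061111575924} 0.011
top {'mtx': array([[392.00057463,   0.        , 275.9077203 ],
       [  0.        , 392.00057463, 206.64065109],
       [  0.        ,   0.        ,   1.        ]]), 'k1': -0.048583251950111095, 'T': array([[ 0.01657763, -0.99767745,  0.06606735,  0.4620049 ],
       [-0.99983296, -0.01704957, -0.00658591, -0.14129889],
       [ 0.00769703, -0.06594714, -0.99779343,  0.83293109],
       [ 0.
[... 347 characters left out ...]
,  0.66778689, -0.75498196],
       [-0.01873889, -0.82616737, -0.56311307,  0.59811907],
       [ 0.        ,  0.        ,  0.        ,  1.        ]])}
{'mtx': array([[356.28411842,   0.        , 279.03257013],
       [  0.        , 356.28411842, 207.97333631],
       [  0.        ,   0.        ,   1.        ]]), 'k1': -0.046907954274633484, 'T_tool_cam': array([[ 1.02482753e-04, -9.57598089e-01, -2.88107428e-01,
         7.73855199e-02],
       [ 9.99999900e-01,  2.23445679e-04, -3.86968200e-04,
         6.57485185e-05],
       [ 4.34936369e-04, -2.88107360e-01,  9.57598016e-01,
        -1.47195344e-01],
       [ 0.00000000e+00,  0.00000000e+00,  0.00000000e+00,
         1.00000000e+00]])}
```

View pics/top1.png

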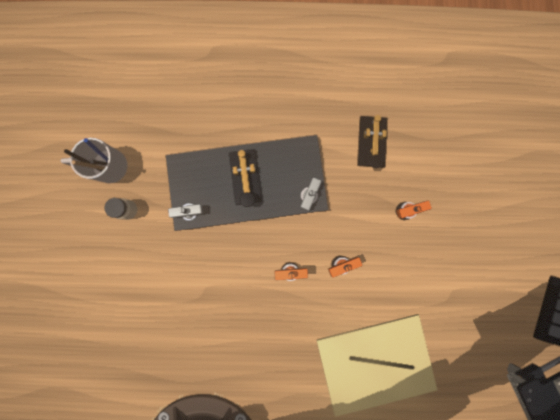

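View pics/scene1.png

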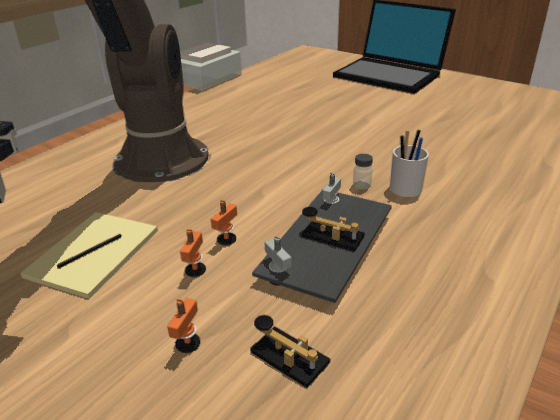

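```bash
cat > h.py <<'E'
import numpy as np, cv2
from cell import arm
def ray(p,uv,T=None):
    d=np.array([p['k1'],0,0,0,0]); 
    n=cv2.undistortPointsIter(np.float64(uv).reshape(-1,1,2),p['mtx'],d,None,None,(3,50,1e-10)).reshape(-1,2)
    T=p['T'] if T is None else T
    return T[:3,3],np.c_[n,np.ones(len(n))]@T[:3,:3].T
def atz(p,uv,z,T=None):
    o,d=ray(p,uv,T); return o+d*((z-o[2])/d[:,2])[:,None]
def proj(p,X,T=None):
    Ti=np.linalg.inv(p['T'] if T is None else T)
    return cv2.projectPoints(np.float64(X),cv2.Rodrigues(Ti[:3,:3])[0],Ti[:3,3],p['mtx'],np.array([p['k1'],0,0,0,0]))[0].reshape(-1,2)
E
python3 - <<'E'
from h import *
im=cv2.imread("pics/top1.png")
p=arm.camera_params("top")
g=cv2.cvtColor(im,cv2.COLOR_BGR2GRAY)
m=(cv2.GaussianBlur(im,(3,3),0).max(2)<95).astype(np.uint8); m[:130]=0;m[236:]=0;m[:,:155]=0;m[:,335:]=0
m=cv2.morphologyEx(m,cv2.MORPH_CLOSE,np.ones((25,25)))
m=cv2.morphologyEx(m,cv2.MORPH_OPEN,np.ones((9,9)))
c=max(cv2.findContours(m,0,1)[0],key=cv2.contourArea)
W=atz(p,c.reshape(-1,2),0.03)
r=cv2.minAreaRect((W[:,:2]*1000).astype(np.float32));print(r)
b=cv2.boxPoints(r)/1000
print(b)
ctr=np.array(r[0])/1000
# long edge direction
e=[b[1]-b[0],b[2]-b[1]];y=max(e,key=np.linalg.norm);y=y/np.linalg.norm(y);y=y*np.sign(y[1]);x=np.array([y[1],-y[0]])
print("psi",np.arctan2(-y[0],y[1]))
for s in(1,-1):
    q=ctr-0.045*x+s*.125*y; print("screw",q); print(proj(p,[[*q,.03],[*q,.057],[*q,.093]]))
cr=cv2.resize(im[170:225,275:345],None,fx=10,fy=10,interpolation=cv2.INTER_CUBIC)
cv2.imwrite("pics/crop1.png",cr)
E
```

```text
((564.887939453125, -87.73782348632812), (152.8206787109375, 311.31890869140625), 8.721162796020508)
[[ 0.46575907  0.0545361 ]
 [ 0.51296306 -0.2531833 ]
 [ 0.66401684 -0.23001175]
 [ 0.6168128   0.07770767]]
psi 0.15221292
screw [0.501455   0.02899376]
[[190.2548777  211.8488593 ]
 [187.39879795 211.13133235]
 [183.26961666 210.09370078]]
screw [ 0.53936146 -0.21811574]
[[310.83103944 195.51074347]
 [312.14051555 194.23206988]
 [314.03369407 192.38333777]]
```

View pics/crop1.png

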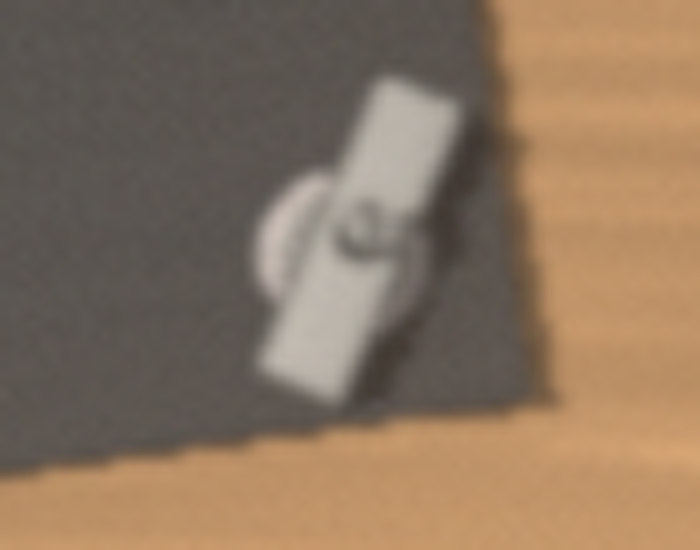

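```bash
cat >> h.py <<'E'
from scipy.spatial.transform import Rotation as Ro
def tool():
    o=arm.observe(); return o,np.array(o['position']),Ro.from_rotvec(o['ee_rot']).as_matrix()
E
python3 - <<'E'
from h import *
p=arm.camera_params("top")
C=(np.array([[390,75],[465,105],[340,405],[258,365]])+.5)/10-.5+[275,170]
W=atz(p,C,.069);print(W)
c=W.mean(0);print("ctr",c,[np.linalg.norm(W[i]-W[(i+1)%4]) for i in range(4)])
l=(W[0]+W[1]-W[2]-W[3]); th=np.arctan2(-l[0],l[1]);print("bar yaw",th,th-np.pi,"rel plate",np.mod(th-.152,np.pi))
o,t,R=tool();print(R, "tool x head",np.arctan2(R[1,0],R[0,0]))
print(np.arctan2(l[1],l[0]))
E
```

```text
[[ 0.57214007 -0.21936339  0.069     ]
 [ 0.56647089 -0.23418418  0.069     ]
 [ 0.50700207 -0.21022448  0.069     ]
 [ 0.51456062 -0.19409171  0.069     ]]
ctr [ 0.54004341 -0.21446594  0.069     ] [np.float64(0.01586806264418812), np.float64(0.06411402078108246), np.float64(0.01781567179295955), np.float64(0.06288124563532499)]
bar yaw -1.9689406821647986 -5.1105333357545915 rel plate 1.0206519714249946
[[ 8.97076099e-01  4.41875344e-01 -8.07903403e-04]
 [ 4.41876049e-01 -8.97075242e-01  1.25198859e-03]
 [-1.71527252e-04 -1.48012220e-03 -9.99998890e-01]] tool x head 0.4576888995417786
-0.39814435536990206
```

jog_arm([
  {"twist": [0,0,-1],"xyz": [1,-0.5,0.1],"grip": -1},
  {"twist": [0,0,-2],"xyz": [2,-1,0.3],"grip": -1},
  {"twist": [0,0,-3],"xyz": [2.9,-1.4,0.5],"grip": 0},
  {"twist": [0,0,-4],"xyz": [3.8,-1.8,0.6],"grip": 0},
  {"twist": [0,0,-5],"xyz": [4.6,-2.3,0.8],"grip": 0},
])

```text
clock: 0.72
position: [0.464, -0.3137, 0.1897]
ee_rot: [2.466, 1.946, 0.001]
force: [1.4, 0.3, -1.3]
width: 0.722
```

```bash
cat > goal.py <<'E'
from h import *
import sys
x,y,z,h=map(float,sys.argv[1:5])
o,t,R=tool()
G=np.array([[np.cos(h),np.sin(h),0],[np.sin(h),-np.cos(h),0],[0,0,-1]])
print("t",o['clock'],"pos",t.round(4),"head",np.arctan2(R[1,0],R[0,0]).round(4),"F",np.round(o['force'],1),"w",o['width']*92,"q",o['joints'].round(2))
print("xyz",(R.T@([x,y,z]-t)/.06).round(3),"twist",(np.degrees(Ro.from_matrix(R.T@G).as_rotvec())/10).round(3))
E
python3 goal.py .540 -.216 .18 2.743
```

```text
t 0.725 pos [ 0.464  -0.3137  0.1897] head 1.3361 F [ 1.4  0.3 -1.3] w 66.40927759548795 q [ 0.69  0.39 -0.26  1.78  0.12  0.98  0.15]
xyz [1.879 0.854 0.162] twist [ 4.000e-03  4.000e-03 -8.061e+00]
```

jog_arm([
  {"twist": [0,0,-1],"xyz": [0.6,0.3,0],"grip": 0},
  {"twist": [0,0,-2],"xyz": [1.2,0.6,0.1],"grip": 0},
  {"twist": [0,0,-3],"xyz": [1.88,0.85,0.16],"grip": 0},
  {"twist": [0,0,-4],"xyz": [1.88,0.85,0.16],"grip": 0},
  {"twist": [0,0,-5],"xyz": [1.88,0.85,0.16],"grip": 0},
])

```text
clock: 1.35
position: [0.539, -0.217, 0.1797]
ee_rot: [-1.41, -2.806, 0.0]
force: [0.5, -0.9, -0.3]
width: 0.498
```

jog_arm([
  {"twist": [0,0,-1],"xyz": [0,0,0],"grip": 0},
  {"twist": [0,0,-2],"xyz": [0,0,0],"grip": 0},
  {"twist": [0,0,-3],"xyz": [0,0,0],"grip": 0},
  {"twist": [0,0,-3],"xyz": [0,0,0],"grip": 0},
  {"twist": [0,0,-3],"xyz": [0,0,0],"grip": 0},
])

```text
clock: 1.98
position: [0.5388, -0.2179, 0.18]
ee_rot: [-0.653, -3.073, -0.0]
force: [0.4, 0.1, -0.7]
width: 0.496
```

```bash
python3 goal.py .540 -.216 .18 2.743
python3 - <<'E'
from h import *
o,t,R=tool(); im=arm.get_image("wrist"); T=np.eye(4);T[:3,:3]=R;T[:3,3]=t
T=T@arm.camera_params("wrist")["T_tool_cam"]; np.save("T1.npy",T); cv2.imwrite("pics/w1.png",im)
E
```

```text
t 1.975 pos [ 0.5388 -0.2179  0.18  ] head 2.7226 F [ 0.4  0.1 -0.7] w 45.59698521920898 q [ 0.72  0.49 -0.6   1.72  0.32  1.03  1.16]
xyz [-0.005  0.037  0.   ] twist [ 0.    -0.002 -0.117]
```

View pics/w1.png

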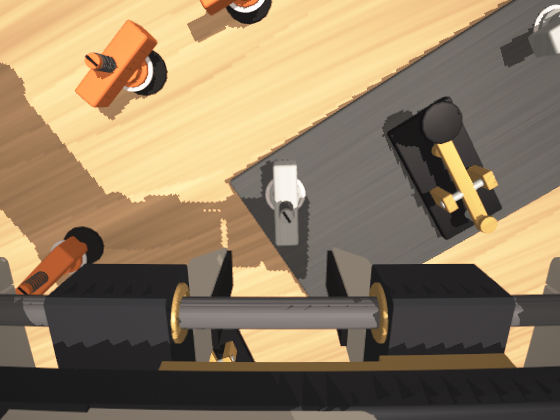

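Run:
```python
from h import *
im=cv2.imread("pics/w1.png");T=np.load("T1.npy");p=arm.camera_params("wrist")
def box(c,th,z):
    u=np.array([np.cos(th),np.sin(th)]);v=np.array([-u[1],u[0]])
    return [[*(c+a*.032*u+b*.009*v),z] for a,b in((1,1),(1,-1),(-1,-1),(-1,1))]
S=7;x0,y0=230,140
cr=cv2.resize(im[y0:y0+85,x0:x0+110],None,fx=S,fy=S,interpolation=cv2.INTER_CUBIC)
q=(proj(p,box(np.array([.540,-.216]),2.743,.069),T)-[x0,y0]+.5)*S-.5
cv2.polylines(cr,[q.round().astype(int).reshape(-1,1,2)],True,(0,0,255),1)
a=(proj(p,[[.54,-.216,.069],[.54,-.216,.093]],T)-[x0,y0]+.5)*S
for k in a: cv2.circle(cr,tuple(k.astype(int)),4,(0,255,0),-1)
cv2.imwrite("pics/w1c.png",cr)
# plate front edge
e=atz(p,[[232,180],[510,5]],.03,T);d=e[1]-e[0];print(e,"edge heading",np.arctan2(d[1],d[0]))
```

```text
[[ 0.5096825  -0.24920844  0.03      ]
 [ 0.4721053   0.00577334  0.03      ]] edge heading 1.7171152456640568
```

View pics/w1c.png

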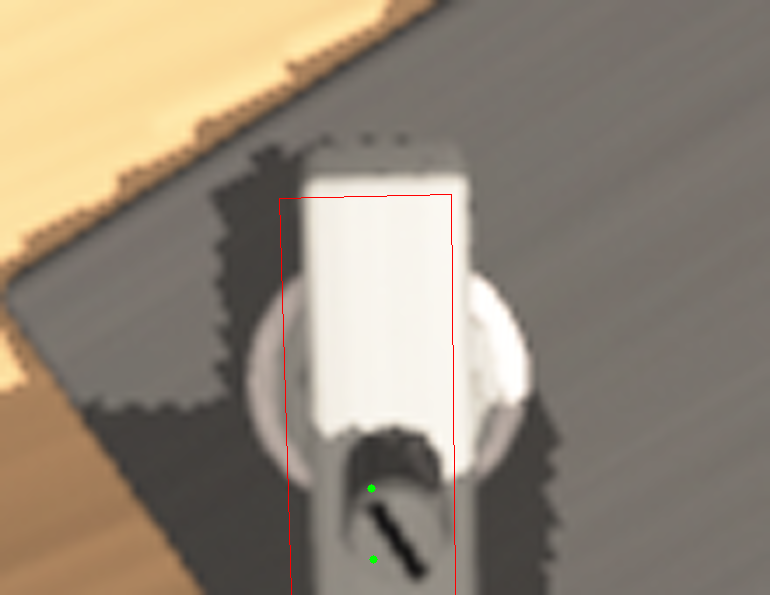

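```bash
python3 - <<'E'
from h import *
T=np.load("T1.npy");p=arm.camera_params("wrist")
f=lambda u,v:(np.array([u,v])+.5)/7-.5+[230,140]
print("screw top",atz(p,[f(398,535)],.093,T))
W=atz(p,[f(306,177),f(468,175),f(316,590),f(477,590)],.069,T);print(W)
l=W[0]+W[1]-W[2]-W[3];u=l[:2]/np.linalg.norm(l[:2]);print("head",np.arctan2(u[1],u[0]))
print("far-end based centre",(W[0]+W[1])[:2]/2-.032*u)
E
python3 goal.py .5405 -.2185 .060 2.743
```

```text
screw top [[ 0.53868245 -0.21274473  0.093     ]]
[[ 0.50615719 -0.20842451  0.069     ]
 [ 0.51284624 -0.19288519  0.069     ]
 [ 0.54823745 -0.22619068  0.069     ]
 [ 0.55542979 -0.21006201  0.069     ]]
head 2.750163532645269
far-end based centre [ 0.53908139 -0.21286316]
t 2.025 pos [ 0.5389 -0.2179  0.1801] head 2.7234 F [ 0.1 -0.3 -0.7] w 45.772320202336516 q [ 0.72  0.49 -0.6   1.72  0.32  1.03  1.16]
xyz [-2.900e-02  1.000e-03  2.001e+00] twist [-0.    -0.001 -0.112]
```

```bash
python3 goal.py .539 -.2132 .060 2.745
```

```text
t 2.025 pos [ 0.5389 -0.2179  0.1801] head 2.7234 F [ 0.1 -0.3 -0.7] w 45.772320202336516 q [ 0.72  0.49 -0.6   1.72  0.32  1.03  1.16]
xyz [0.03  0.072 2.001] twist [-0.    -0.001 -0.124]
```

jog_arm([
  {"twist": [0,0,-0.12],"xyz": [0.03,0.07,0.2],"grip": 0},
  {"twist": [0,0,-0.12],"xyz": [0.03,0.07,0.8],"grip": 0},
  {"twist": [0,0,-0.12],"xyz": [0.03,0.07,1.4],"grip": 0},
  {"twist": [0,0,-0.12],"xyz": [0.03,0.07,1.8],"grip": 0},
  {"twist": [0,0,-0.12],"xyz": [0.03,0.07,2.0],"grip": 0},
])

```text
clock: 2.65
position: [0.5381, -0.2126, 0.0583]
ee_rot: [-0.614, -3.079, -0.001]
force: [-0.1, -0.0, -0.3]
width: 0.501
```

```bash
python3 goal.py .539 -.2132 .060 2.745
python3 - <<'E'
from h import *
cv2.imwrite("pics/w2.png",arm.get_image("wrist"))
E
```

```text
t 2.65 pos [ 0.5381 -0.2126  0.0583] head 2.748 F [-0.1 -0.  -0.3] w 46.085091016157214 q [ 0.66  0.63 -0.54  1.83  0.44  0.8   1.07]
xyz [-0.018 -0.004 -0.028] twist [-0.    -0.014  0.017]
```

View pics/w2.png

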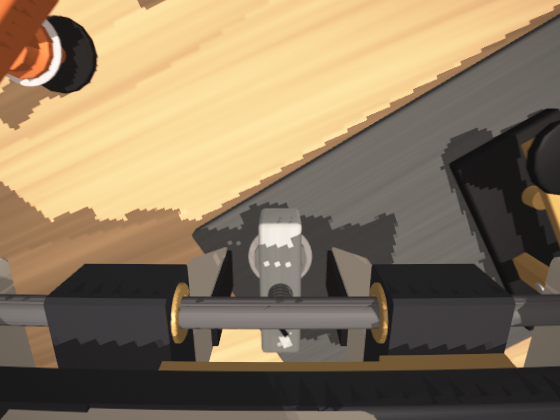

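jog_arm([
  {"twist": [0,0,0],"xyz": [0,0,-0.03],"grip": 0.4},
  {"twist": [0,0,0],"xyz": [0,0,-0.03],"grip": 1},
  {"twist": [0,0,0],"xyz": [0,0,-0.03],"grip": 1},
  {"twist": [0,0,0],"xyz": [0,0,-0.03],"grip": 1},
], force=25)

```text
clock: 3.2
position: [0.5398, -0.2129, 0.0628]
ee_rot: [0.614, 3.079, 0.001]
force: [1.0, 2.1, 5.0]
width: 0.192
```

```bash
python3 goal.py .539 -.2132 .060 1.72; python3 -c "
from cell import arm;print(arm.observe()['ft_torque'])"
```

```text
t 3.2 pos [ 0.5398 -0.2129  0.0628] head 2.748 F [1.  2.1 5. ] w 17.705230742086695 q [ 0.66  0.63 -0.54  1.83  0.43  0.8   1.07]
xyz [ 0.01  -0.01   0.047] twist [0.008 0.006 5.89 ]
[ 0.45685881 -0.15607753  0.01517494]
```

jog_arm([
  {"twist": [0,0,0.5],"xyz": [0,0,0],"grip": 1},
  {"twist": [0,0,1],"xyz": [0,0,0],"grip": 1},
  {"twist": [0,0,1.5],"xyz": [0,0,0],"grip": 1},
  {"twist": [0,0,2.0],"xyz": [0,0,0],"grip": 1},
  {"twist": [0,0,2.5],"xyz": [0,0,0],"grip": 1},
])

```text
clock: 3.82
position: [0.5398, -0.2129, 0.0628]
ee_rot: [1.27, 2.872, 0.001]
force: [-0.3, 2.3, 4.9]
width: 0.191
```

```bash
python3 goal.py .539 -.2132 .060 1.72; python3 -c "
from cell import arm;print(arm.observe()['ft_torque'])"
```

```text
t 3.825 pos [ 0.5398 -0.2129  0.0628] head 2.3089 F [-0.3  2.3  4.9] w 17.606176392529548 q [ 0.58  0.6  -0.43  1.84  0.34  0.77  0.71]
xyz [ 0.006 -0.013  0.047] twist [0.008 0.004 3.374]
[ 0.34115468 -0.09670928  0.15606182]
```

jog_arm([
  {"twist": [0,0,0.6],"xyz": [0,0,0],"grip": 1},
  {"twist": [0,0,1.2],"xyz": [0,0,0],"grip": 1},
  {"twist": [0,0,1.8],"xyz": [0,0,0],"grip": 1},
  {"twist": [0,0,2.4],"xyz": [0,0,0],"grip": 1},
  {"twist": [0,0,2.8],"xyz": [0,0,0],"grip": 1},
])

```text
clock: 4.45
position: [0.5397, -0.213, 0.0628]
ee_rot: [1.927, 2.48, 0.001]
force: [0.3, 1.5, 5.7]
width: 0.195
```

```bash
python3 goal.py .539 -.2132 .060 1.72; python3 -c "
from cell import arm;print(arm.observe()['ft_torque'])"
```

```text
t 4.45 pos [ 0.5397 -0.213   0.0628] head 1.8204 F [0.3 1.5 5.7] w 17.975832715454853 q [ 0.5   0.58 -0.3   1.85  0.24  0.75  0.31]
xyz [-0.001 -0.013  0.047] twist [0.008 0.003 0.575]
[ 0.31403456 -0.01305743  0.06210598]
```

Now slowly into the stop, watching the moment.

jog_arm([
  {"twist": [0,0,0.2],"xyz": [0,0,0],"grip": 1},
  {"twist": [0,0,0.4],"xyz": [0,0,0],"grip": 1},
  {"twist": [0,0,0.5],"xyz": [0,0,0],"grip": 1},
  {"twist": [0,0,0.6],"xyz": [0,0,0],"grip": 1},
  {"twist": [0,0,0.6],"xyz": [0,0,0],"grip": 1},
])

```text
clock: 5.08
position: [0.5397, -0.213, 0.0628]
ee_rot: [2.051, 2.378, 0.001]
force: [-0.6, 1.5, 5.0]
width: 0.194
```

```bash
python3 goal.py .539 -.2132 .060 1.72; python3 -c "
from cell import arm;print(arm.observe()['ft_torque'])"
```

```text
t 5.075 pos [ 0.5397 -0.213   0.0628] head 1.7181 F [-0.6  1.5  5. ] w 17.802055620381562 q [ 0.48  0.58 -0.27  1.85  0.22  0.74  0.23]
xyz [-0.002 -0.012  0.047] twist [ 0.008  0.002 -0.011]
[0.36854761 0.01346381 0.06220795]
```

jog_arm([
  {"twist": [0,0,0.1],"xyz": [0,0,0],"grip": 1},
  {"twist": [0,0,0.2],"xyz": [0,0,0],"grip": 1},
  {"twist": [0,0,0.2],"xyz": [0,0,0],"grip": 1},
])

```text
clock: 5.45
position: [0.5397, -0.213, 0.0628]
ee_rot: [2.091, 2.343, 0.001]
force: [-0.6, 1.3, 6.8]
width: 0.197
```

```bash
python3 goal.py .539 -.2132 .060 1.72; python3 -c "
from cell import arm;print(arm.observe()['ft_torque'])"
```

```text
t 5.45 pos [ 0.5397 -0.213   0.0628] head 1.6845 F [-0.6  1.3  6.8] w 18.1217982744531 q [ 0.47  0.58 -0.26  1.85  0.21  0.74  0.2 ]
xyz [-0.002 -0.012  0.047] twist [ 0.008  0.003 -0.203]
[0.32383887 0.021789   0.68688507]
```

jog_arm([
  {"twist": [0,0,0],"xyz": [0,0,0],"grip": 1},
  {"twist": [0,0,0.1],"xyz": [0,0,0],"grip": 1},
  {"twist": [0,0,0.1],"xyz": [0,0,0],"grip": 1},
], force=40)

```text
clock: 5.82
position: [0.5397, -0.213, 0.0628]
ee_rot: [2.11, 2.326, 0.001]
force: [0.6, 1.0, 5.3]
width: 0.197
```

```bash
python3 goal.py .539 -.2132 .060 1.72; python3 -c "
from cell import arm;print(arm.observe()['ft_torque'])"
```

```text
t 5.825 pos [ 0.5397 -0.213   0.0628] head 1.6679 F [0.6 1.  5.3] w 18.169428748412113 q [ 0.47  0.58 -0.26  1.85  0.21  0.74  0.19]
xyz [-0.003 -0.013  0.047] twist [ 0.007  0.004 -0.299]
[0.22806516 0.0124524  1.087581  ]
```

jog_arm([
  {"twist": [0,0,0],"xyz": [0,0,0],"grip": 0},
  {"twist": [0,0,0],"xyz": [0,0,0],"grip": 0},
  {"twist": [0,0,0],"xyz": [0,0,0],"grip": 0},
])

```text
clock: 6.2
position: [0.5388, -0.2134, 0.0619]
ee_rot: [-2.114, -2.324, 0.0]
force: [-0.3, 0.1, -0.2]
width: 0.466
```

jog_arm([
  {"twist": [0,0,0],"xyz": [0,0,-0.4],"grip": 0},
  {"twist": [0,0,0],"xyz": [0,0,-1],"grip": 0},
  {"twist": [0,0,0],"xyz": [0,0,-1.7],"grip": 0},
  {"twist": [0,0,0],"xyz": [0,0,-2],"grip": 0},
  {"twist": [0,0,0],"xyz": [0,0,-2],"grip": 0},
])

```text
clock: 6.82
position: [0.5398, -0.2136, 0.1833]
ee_rot: [2.113, 2.322, 0.002]
force: [-0.4, 0.3, 0.2]
width: 0.503
```

```bash
python3 goal.py .539 -.2132 .060 1.72
python3 - <<'E'
from h import *
o,t,R=tool(); im=arm.get_image("wrist"); T=np.eye(4);T[:3,:3]=R;T[:3,3]=t
T=T@arm.camera_params("wrist")["T_tool_cam"]; np.save("T3.npy",T); cv2.imwrite("pics/w3.png",im)
cv2.imwrite("pics/w3c.png",cv2.resize(im[90:260,200:420],None,fx=3.5,fy=3.5,interpolation=cv2.INTER_CUBIC))
E
```

```text
t 6.825 pos [ 0.5398 -0.2136  0.1833] head 1.6651 F [-0.4  0.3  0.2] w 46.2957517612483 q [ 0.5   0.43 -0.29  1.74  0.15  0.99  0.24]
xyz [ 0.011 -0.017  2.054] twist [ 0.014  0.008 -0.315]
```

View pics/w3c.png

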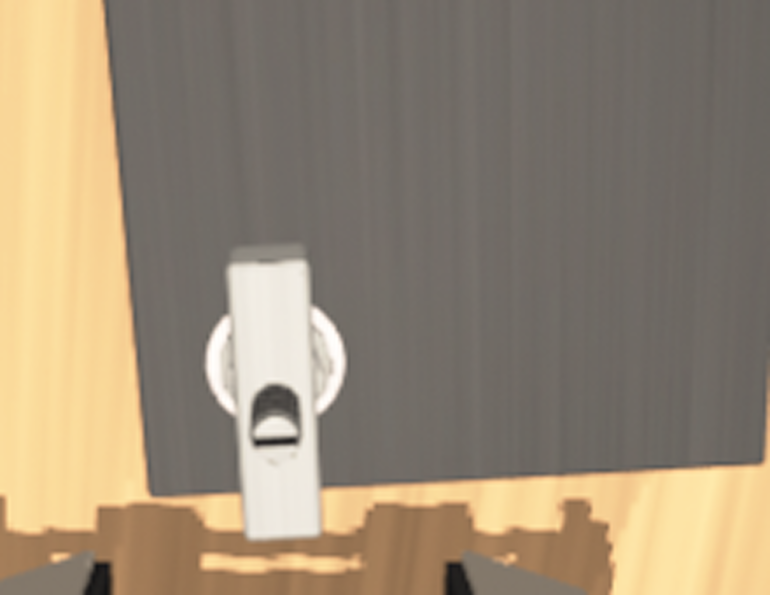

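Run:
```python
from h import *
p=arm.camera_params("wrist");T1=np.load("T1.npy");T3=np.load("T3.npy")
f=lambda a,S,o:(np.array(a)+.5)/S-.5+o
def hd(uv,z,T):
    W=atz(p,uv,z,T);d=W[1]-W[0];return np.arctan2(d[1],d[0])%np.pi
print("slot before/after",hd(f([[375,507],[421,575]],7,[230,140]),.093,T1),hd(f([[254,441],[297,440]],3.5,[200,90]),.093,T3))
o=[200,90]
print("bar L,R",hd(f([[245,538],[228,264]],3.5,o),.069,T3),hd(f([[320,534],[307,260]],3.5,o),.069,T3))
print("plate L", hd(f([[150,493],[104,0]],3.5,o),.03,T3), "short edge+90",(hd(f([[150,495],[762,463]],3.5,o),.03,T3)+np.pi/2)%np.pi)
```

```text
slot before/after 0.1563932477727895 0.11765849950466872
bar L,R 1.7151230721836617 1.718987810772396
plate L 1.724355859044667 short edge+90 1.7185807371480366
```

```bash
python3 -c "
from cell import arm;print(arm.sign_off())"
```

```text
the job is handed in; nothing more can be done
None
```

The loose nut, at the plate's right front corner (y = -125 mm), is tightened. I gripped its bar below the screw top, turned it about 60° clockwise to its end stop, let go and lifted clear. I handed the job in at about 7 s.

- **Tight:** the moment about the screw axis stayed below about 0.16 N m while turning, rose to 0.69 N m at the stop and reached 1.09 N m on a last small push.
- **Bar parallel:** after release the bar's heading measured 1.715–1.719 rad. The plate's long edge measured 1.719–1.724 rad, so they agree within about 0.01 rad.
- **Screw not turned:** the slot heading was 0.156 rad before and 0.118 rad after. I put that 0.04 rad down to reading a slot about 10 pixels long, so a screw turn of about 2° can't be ruled out. The screw did not follow the nut's turn of about 1 rad.
- **Forces and clearance:** in the readings after each move the tool force stayed below 8 N. The gripper was open and about 12 cm above the grip position at hand-in, with about zero force.
- **Position disagreement:** the plate-edge, top-camera and wrist-camera estimates of the screw's position differed by 2–5 mm. I used the wrist camera's, and the bar then sat centred between the fingers.

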